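# Set the batch dial of the loaded tray

### The arm

A 6-joint arm with a two-finger parallel gripper is mounted at the origin on the work surface. World frame = base frame: x ahead of the robot, y to its left, z up, the work surface at z = 0. Lengths are in m, angles in rad, forces in N, time in s.
With the tool pointing down it reaches from about 0.35 to 0.875 m from the base axis. Payload 4.2 kg.
Tool frame: the origin (TCP) lies at the centre of the arm's flange, where the gripper is bolted on; the fingertips stand 182 mm ahead of it and the grasp point (between the pads) lies 164 mm ahead of it (arm.nose_length is the distance from the TCP to the fingertips, in m); z points along the fingers, y is the line along which they close (so a half turn about z gives the same grasp; the last joint's range is limited). The gripper opens to 87 mm and grips with 3 to 60 N. Pads are 19 mm wide; open, the fingers measure 117 mm over their backs; the gripper's body (75 mm by 190 mm) begins 51 mm behind the grasp point.
Start: joints at [0.259, 0.385, 0.008, 0, -1.194, -0.259], TCP at [0.625, 0, 0.405] pointing down, gripper open.
Joint ranges: [-3.14, 3.14], [-1.21, 2.06], [-1.07, 1.41], [-3.16, 2.05], [-2.99, -0.16], [-3.1, 3.1]. Speed limits (rad/s): [2.79, 2.79, 3.14, 3.14, 3.14, 3.14].

### API

Orientations are given as a rotation vector (axis times angle).
In Python, from bench import arm, vision, order gives the robot as it stands.
- The arm moves only by the tool servo_tool, never from a script. Its argument "steps" is a list of rows, each an object of numbers: "dx", "dy", "dz": the shift along the world's x, y, z in mm; "ax", "ay", "az": the turn, a rotation vector about the world's x, y, z in rad; "fingers": the closure, from 0 (fully open) to 1 (shut). A call has exactly 8 rows; each row is the pose to reach, as a shift and turn from the pose commanded when the call began; what a row does not reach only later rows make up. A row lasts 1/8 s, in which the tool goes at most 62.5 mm and 10.7 degrees, less where a joint would pass 70% of its speed; a pose out of reach is approached as far as the arm can. A call with a gripper value outside its range is refused whole. The fingers move at their own pace and stop on an object; the grip force is fixed at half the most. Time passes only in rows, so rows that repeat a pose let the fingers close, or fill a call up. It gives the time, the measured TCP pose, the force, the opening and the grip force at its end, in the units of the state.
- arm.get_obs(): the state, without advancing time (a new reading comes with each control period).
- vision.read_camera(name): name is "scene" or "side" or "wrist"; returns the picture (384x512x3 uint8, red, green, blue); there is no depth.
- vision.calibration(name): a dict with "K" (3x3 intrinsics, pixels), "camera_from_world" (4x4, takes a point from world to camera coordinates); the wrist camera has in their place "hand_eye" (4x4, takes a point from camera to tool coordinates, whose origin is the TCP and whose axes are the flange's). Camera axes: x right, y down, z forward; pixel columns grow to the right and rows downward; lengths in m; the calibration is good to about 2 mm. A picture is of the moment at which its call begins: read the wrist's pose just before it. calibration takes no time and is no camera call.
- order.job_done(): hands the job in; it is judged then, once.
The state is a dict: "time_s": time; "qpos": joint angles; "qvel": joint speeds; "joint_efforts": joint torques, N m; "position": TCP position; "tcp_rot": TCP orientation; "wrist_force": force on the tool from outside, world axes, zero at the start; "torque": the same for the moment, N m; "opening": finger opening in m; "grip_force": force on a finger pad.
Only numpy, scipy, OpenCV 4.12 (cv2) and the standard library are available. Lean on these libraries where they do the work, as an engineer would, in place of code of your own. Each camera call takes 0.05 s, during which the arm holds its last target. There are 200 camera calls.

### The job

Two parts trays stand on the bench, each with its own number dial. The tray that is full of machined clamps is batch 4: turn its dial by the black bar on top until the 4 stands in the window, then let go. Leave the empty tray's dial as it is.

Things in the scene. Friction and masses are not known exactly. Their poses are not given: they have to be found in the camera images.
- full_dial (a joint): Dial to set, on the full tray (twelve bright clamps, 3 rows of 4). A white drum with figures 1 to 8 turns about the vertical under a metal cover; one shows in the window. Rad: 0 puts 1 mid-window, 0.785 puts 2, 1.571 puts 3, 2.356 puts 4, ... 5.498 puts 8 (end stop). Grows CLOCKWISE seen from above; starts at 1.0 to 1.75 (about 2 or 3). Friction 0.06 N m holds it where left; no spring, no clicks.
- full_grip (a point): On the full tray's dial axis, mid-bar, 56 mm above the bench. Turns with the dial: x along the bar, y across it, z up. Upright black bar 44 mm long, 14 mm thick, top 70 mm above the bench, on a grey disc 46 mm across, top 38.5 mm above the bench; pinch its 14 mm from above. Cover 170 x 170 mm, top at 30 mm. Tray (180 x 190, 40 high) starts 110 mm from the axis, robot's side.
- full_window (a point): Centre of the full tray dial's window (32 mm along its x, 40 mm along y), on the cover's top 30 mm above the bench, 58 mm from the dial's axis on the side away from tray and robot; fixed. Its x axis points from the dial's axis to the window. Figures (26 mm high) are upright for someone on the far side facing the robot.
- empty_bar_end (a point): One end of the bar of the empty tray's dial, 22 mm from that dial's axis, 56 mm above the bench. This dial is built like the full tray's and turns as freely; it is to be left alone.

How it is judged:
By the outcome, as a careful person would: the job done as asked, in the order asked, and still so for the second after the job is handed in, with the robot touching nothing.
It also fails if it takes over 29 s, if anything falls off the work surface, if the arm or the gripper's body presses on something with over 40 N, if the wrist force passes 120 N, or if a joint passes its speed limit or range.

## Working session

There is one attempt and no reset: what is moved stays moved. The work goes in short steps, Python scripts to look and compute and a tool call to move; the robot and the scene stay as the last step left them, time stands still between calls to the robot, and variables do not carry over. Pictures are saved under pics/ and viewed, at most 10 in all, crops included, and the job is handed in when it is done.

Besides the shell and the picture viewer there is one more tool, called by a JSON object that holds its "method" and its "body", one argument or row to a line. servo_tool: Moves the arm, as the interface text tells. Its arguments: {"type":"object","properties":{"steps":{"type":"array"}},"required":["steps"]}

```bash
mkdir -p pics; python3 - <<'E'
from bench import arm,vision
import cv2,numpy as np
o=arm.get_obs();print(o['time_s'],o['position'],o['tcp_rot'])
a=vision.read_camera("scene");b=vision.read_camera("side");w=vision.read_camera("wrist")
for n,i in zip(("scene","side","wrist"),(a,b,w)): cv2.imwrite(f"pics/{n}0.png",i[:,:,::-1])
print(vision.calibration("wrist"),vision.calibration("scene"))
E
```

```text
0.0 [6.24817278e-01 5.08156060e-05 4.03671124e-01] [ 2.22017545 -2.22048048 -0.00224513]
{'K': array([[271.79634929,   0.        , 254.53613632],
       [  0.        , 271.79634929, 193.00902871],
       [  0.        ,   0.        ,   1.        ]]), 'hand_eye': array([[-9.53342758e-04, -9.66702175e-01, -2.55902318e-01,
         7.04269891e-02],
       [ 9.99999460e-01, -1.02721328e-03,  1.55008630e-04,
        -1.24403152e-04],
       [-4.12713438e-04, -2.55902032e-01,  9.66702633e-01,
         2.07522453e-02],
       [ 0.00000000e+00,  0.00000000e+00,  0.00000000e+00,
         1.00000000e+00]])} {'K': array([[371.4483924 ,   0.        , 256.38168365],
       [  0.        , 371.4483924 , 193.42143982],
       [  0.        ,   0.        ,   1.        ]]), 'camera_from_world': array([[-0.06956503,  0.99753424,  0.00928139,  0.04770609],
       [ 0.60314759,  0.04946882, -0.79609411, -0.31734721],
       [-0.79459027, -0.04978226, -0.60510167,  1.35329547],
       [ 0.        ,  0.        ,  0.        ,  1.        ]])}
```

View pics/scene0.png

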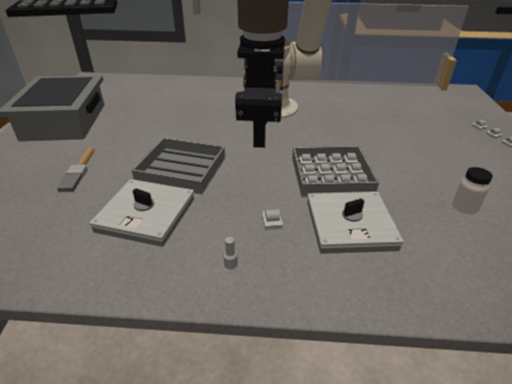

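View pics/wrist0.png

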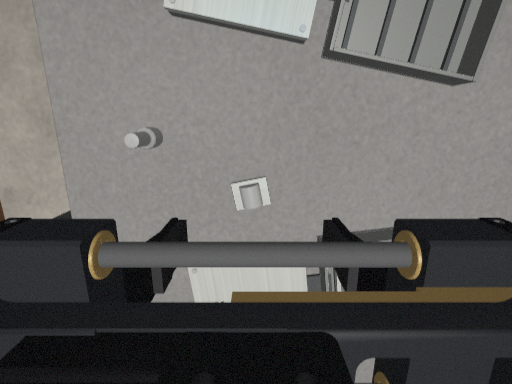

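Full tray is on the right, with its bar at about (354,208) and its window at about (359,234). The empty tray's bar is at about (143,198). The wrist view sees mostly the −y side.

```bash
cat > h.py <<'E'
from bench import arm,vision
import cv2,numpy as np
from scipy.spatial.transform import Rotation as R
def cam(n,obs=None):
    c=vision.calibration(n)
    if n!="wrist": return c["K"],np.linalg.inv(c["camera_from_world"])
    T=np.eye(4);T[:3,:3]=R.from_rotvec(obs["tcp_rot"]).as_matrix();T[:3,3]=obs["position"]
    return c["K"],T@c["hand_eye"]
def ray(K,T,px,z):
    px=np.atleast_2d(px).astype(float)
    d=np.c_[px,np.ones(len(px))]@np.linalg.inv(K).T@T[:3,:3].T
    return T[:3,3]+d*((z-T[2,3])/d[:,2])[:,None]
E
python3 - <<'E'
from h import *
i=cv2.imread("pics/scene0.png");K,T=cam("scene")
g=i.max(2);m=(g<45).astype(np.uint8);m[:190]=0;m[225:]=0;m[:,:330]=0;m[:,380:]=0
n,l,s,c=cv2.connectedComponentsWithStats(m);k=1+s[1:,4].argmax();print(s[k],c[k])
print("bar",ray(K,T,c[k],.056))
ys,xs=np.where(l==k);p=np.c_[xs,ys]
for x in sorted(set(xs)):print(x,ys[xs==x].min(),ys[xs==x].max(),end="; ")
print(ray(K,T,[[308,194],[380,194],[398,239],[318,248],[359,234]],.03))
cr=cv2.resize(i[180:255,300:405],None,fx=7,fy=7,interpolation=cv2.INTER_CUBIC)
cv2.imwrite("pics/c1.png",cr)
E
```

```text
[344 200  19  16 217] [353.20737327 207.33179724]
bar [[0.63317971 0.20643466 0.056     ]]
344 211 214; 345 208 215; 346 204 215; 347 203 215; 348 203 215; 349 203 214; 350 202 214; 351 202 214; 352 202 213; 353 202 213; 354 201 213; 355 201 212; 356 201 212; 357 200 212; 358 200 212; 359 200 211; 360 200 211; 361 200 210; 362 200 206; [[0.55866756 0.1142205  0.03      ]
 [0.54456958 0.28619295 0.03      ]
 [0.69757144 0.29340674 0.03      ]
 [0.7364931  0.12691817 0.03      ]
 [0.68885013 0.21514566 0.03      ]]
```

View pics/c1.png

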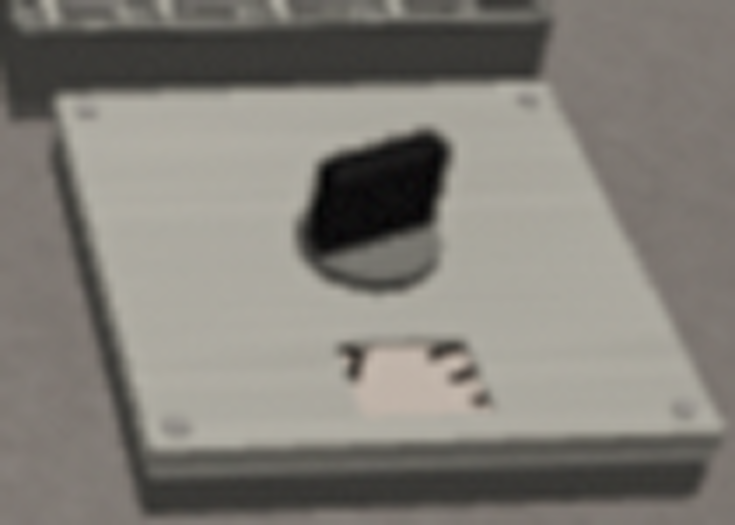

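The window shows the ends of two figures, 2 on the left and 3 on the right, so θ≈1.18. Next I move for a close wrist look.

{"method": "servo_tool", "body": {
  "steps": [
    {"dx": 5,"dy": 50,"dz": -17},
    {"dx": 10,"dy": 100,"dz": -34},
    {"dx": 15,"dy": 150,"dz": -51},
    {"dx": 20,"dy": 200,"dz": -68},
    {"dx": 25,"dy": 250,"dz": -85},
    {"dx": 25,"dy": 250,"dz": -85},
    {"dx": 25,"dy": 250,"dz": -85},
    {"dx": 25,"dy": 250,"dz": -85}
  ]
}}

```text
invalid input
```

```bash
python3 - <<'E'
from h import *
import pickle
o=arm.get_obs();i=vision.read_camera("wrist")[:,:,::-1].copy();cv2.imwrite("pics/w1.png",i);pickle.dump({k:o[k] for k in("position","tcp_rot")},open("o1.pkl","wb"))
print(o["time_s"],o["position"],o["tcp_rot"])
E
```

```text
0.15 [6.24864517e-01 2.81080891e-05 4.03900804e-01] [ 2.22039171e+00 -2.22065852e+00 -1.74604027e-03]
```

View pics/w1.png

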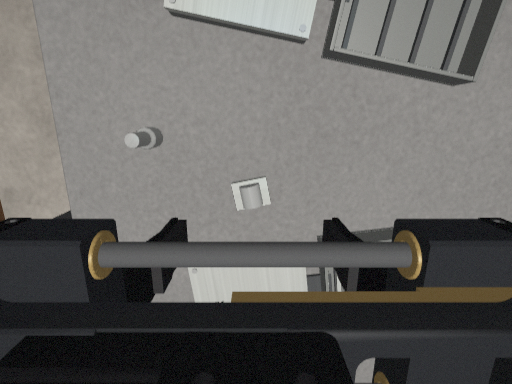

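The move was refused and the arm stands where it was, so the picture is the same as before. All the fields are needed in each row.

{"method": "servo_tool", "body": {
  "steps": [
    {"dx": 5,"dy": 50,"dz": -17,"ax": 0,"ay": 0,"az": 0,"fingers": 0},
    {"dx": 10,"dy": 100,"dz": -34,"ax": 0,"ay": 0,"az": 0,"fingers": 0},
    {"dx": 15,"dy": 150,"dz": -51,"ax": 0,"ay": 0,"az": 0,"fingers": 0},
    {"dx": 20,"dy": 200,"dz": -68,"ax": 0,"ay": 0,"az": 0,"fingers": 0},
    {"dx": 25,"dy": 250,"dz": -85,"ax": 0,"ay": 0,"az": 0,"fingers": 0},
    {"dx": 25,"dy": 250,"dz": -85,"ax": 0,"ay": 0,"az": 0,"fingers": 0},
    {"dx": 25,"dy": 250,"dz": -85,"ax": 0,"ay": 0,"az": 0,"fingers": 0},
    {"dx": 25,"dy": 250,"dz": -85,"ax": 0,"ay": 0,"az": 0,"fingers": 0}
  ]
}}

```text
time_s: 1.2
position: [0.6501, 0.2488, 0.3206]
tcp_rot: [-2.219, 2.222, -0.001]
wrist_force: [-0.2, -0.3, 0.2]
opening: 0.0868
grip_force: 0.0
```

```bash
python3 - <<'E'
from h import *
import pickle
o=arm.get_obs();i=vision.read_camera("wrist")[:,:,::-1].copy();cv2.imwrite("pics/w2.png",i);pickle.dump({k:np.array(o[k]) for k in("position","tcp_rot")},open("o2.pkl","wb"))
E
```

```text
(no output)
```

View pics/w2.png

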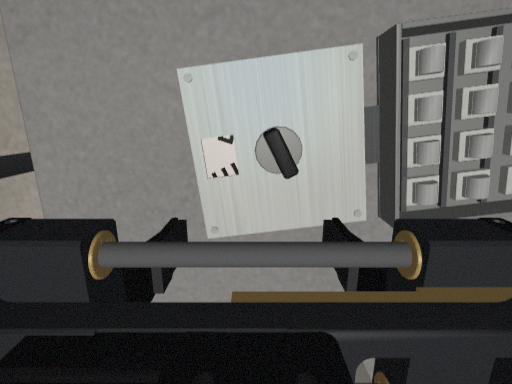

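The cover's corner screws are at (188,77), (353,56), (357,213) and (214,230). The disc is at about (279,150), the bar runs (268,130)–(294,178), and the window at about (220,157) holds parts of two figures. Measuring next, with a rectified view of the cover.

```bash
cat >> h.py <<'E'
def bar(i,K,T,box):
    x0,x1,y0,y1=box
    m=np.zeros(i.shape[:2],np.uint8);m[y0:y1,x0:x1]=(i.max(2)[y0:y1,x0:x1]<50)
    n,l,s,c=cv2.connectedComponentsWithStats(m);k=1+s[1:,4].argmax()
    p=np.argwhere(l==k)[:,::-1]
    P=ray(K,T,p,.066)[:,:2].astype(np.float32)
    r=cv2.minAreaRect(P*1000);return r,P.mean(0)
def rect(i,K,T,ax,yaw,z,s=5.,w=(-40,90),h=(-60,60)):
    # rectified: right = window x axis
    c,sn=np.cos(yaw),np.sin(yaw)
    u=np.arange(w[0],w[1],1/s)/1000;v=np.arange(h[0],h[1],1/s)/1000
    U,V=np.meshgrid(u,-v)
    P=np.stack([ax[0]+c*U-sn*V,ax[1]+sn*U+c*V,np.full_like(U,z)],-1)
    C=(P-T[:3,3])@T[:3,:3]; q=C@K.T; q=q[...,:2]/q[...,2:]
    return cv2.remap(i,q.astype(np.float32),None,cv2.INTER_CUBIC)
E
python3 - <<'E'
from h import *
import pickle
o=pickle.load(open("o2.pkl","rb"));i=cv2.imread("pics/w2.png");K,T=cam("wrist",o)
S=ray(K,T,[[188,77],[353,56],[357,213],[214,230]],.03)[:,:2]
print(S)
yaw=np.mean([np.arctan2(*(S[0]-S[1])[::-1]),np.arctan2(*(S[3]-S[2])[::-1])]);
d=S[2]-S[1]; print("yaw",yaw,"alt",np.arctan2(d[1],d[0])-np.pi/2,"cen",S.mean(0))
print("disc",ray(K,T,[279,150],.0385),"win",ray(K,T,[220,157],.03))
r,m=bar(i,K,T,(255,310,120,190));print(r,m)
bx=cv2.boxPoints(r);print(bx)
# refine disc from grey circle skipped
b=ray(K,T,[[268,130],[294,178]],.07);print("barline",b,np.arctan2(*(b[1]-b[0])[[1,0]]))
ax=ray(K,T,[279,150],.0385)[0]
cv2.imwrite("pics/r2.png",rect(i,K,T,ax,yaw,.03))
E
```

```text
[[0.71160962 0.13902954]
 [0.56099636 0.1217016 ]
 [0.54322183 0.27178032]
 [0.69375181 0.29057373]]
yaw 0.1193756086830007 alt 0.11788562400119584 cen [0.6273949  0.20577129]
disc [[0.62701495 0.20521976 0.0385    ]] win [[0.68465205 0.21285945 0.03      ]]
((628.0491943359375, 204.9928436279297), (13.540040969848633, 44.40115737915039), 26.828807830810547) [0.6274527  0.20691754]
[[611.9882  221.74825]
 [632.02765 182.12648]
 [644.11017 188.23744]
 [624.07074 227.8592 ]]
barline [[0.63921327 0.18559911 0.07      ]
 [0.61638074 0.22597788 0.07      ]] 2.085430447028855
```

View pics/r2.png

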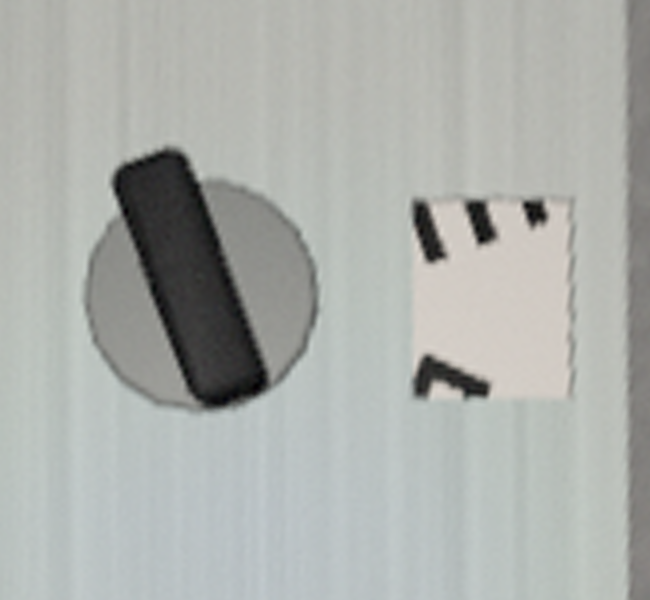

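{"method": "servo_tool", "body": {
  "steps": [
    {"dx": -8,"dy": -15,"dz": 0,"ax": 0,"ay": 0,"az": 0.16,"fingers": 0},
    {"dx": -16,"dy": -30,"dz": 0,"ax": 0,"ay": 0,"az": 0.32,"fingers": 0},
    {"dx": -22.5,"dy": -44,"dz": -10,"ax": 0,"ay": 0,"az": 0.468,"fingers": 0},
    {"dx": -22.5,"dy": -44,"dz": -35,"ax": 0,"ay": 0,"az": 0.468,"fingers": 0},
    {"dx": -22.5,"dy": -44,"dz": -65,"ax": 0,"ay": 0,"az": 0.468,"fingers": 0},
    {"dx": -22.5,"dy": -44,"dz": -95,"ax": 0,"ay": 0,"az": 0.468,"fingers": 0},
    {"dx": -22.5,"dy": -44,"dz": -95,"ax": 0,"ay": 0,"az": 0.468,"fingers": 0},
    {"dx": -22.5,"dy": -44,"dz": -95,"ax": 0,"ay": 0,"az": 0.468,"fingers": 0}
  ]
}}

```text
time_s: 2.25
position: [0.6282, 0.2057, 0.2264]
tcp_rot: [-2.674, 1.645, -0.003]
wrist_force: [0.3, 0.4, 0.5]
opening: 0.0869
grip_force: 0.0
```

{"method": "servo_tool", "body": {
  "steps": [
    {"dx": 0,"dy": 0,"dz": 0,"ax": 0,"ay": 0,"az": 0,"fingers": 0.5},
    {"dx": 0,"dy": 0,"dz": 0,"ax": 0,"ay": 0,"az": 0,"fingers": 0.7},
    {"dx": 0,"dy": 0,"dz": 0,"ax": 0,"ay": 0,"az": 0,"fingers": 1},
    {"dx": 0,"dy": 0,"dz": 0,"ax": 0,"ay": 0,"az": 0,"fingers": 1},
    {"dx": 0,"dy": 0,"dz": 0,"ax": 0,"ay": 0,"az": 0,"fingers": 1},
    {"dx": 0,"dy": 0,"dz": 0,"ax": 0,"ay": 0,"az": 0,"fingers": 1},
    {"dx": 0,"dy": 0,"dz": 0,"ax": 0,"ay": 0,"az": 0,"fingers": 1},
    {"dx": 0,"dy": 0,"dz": 0,"ax": 0,"ay": 0,"az": 0,"fingers": 1}
  ]
}}

```text
time_s: 3.25
position: [0.6275, 0.206, 0.2247]
tcp_rot: [2.676, -1.646, -0.0]
wrist_force: [0.3, 0.1, -0.1]
opening: 0.0151
grip_force: 0.0
```

{"method": "servo_tool", "body": {
  "steps": [
    {"dx": 0,"dy": 0,"dz": 0,"ax": 0,"ay": 0,"az": 0,"fingers": 1},
    {"dx": 0,"dy": 0,"dz": 0,"ax": 0,"ay": 0,"az": 0,"fingers": 1},
    {"dx": 0,"dy": 0,"dz": 0,"ax": 0,"ay": 0,"az": -0.1,"fingers": 1},
    {"dx": 0,"dy": 0,"dz": 0,"ax": 0,"ay": 0,"az": -0.22,"fingers": 1},
    {"dx": 0,"dy": 0,"dz": 0,"ax": 0,"ay": 0,"az": -0.34,"fingers": 1},
    {"dx": 0,"dy": 0,"dz": 0,"ax": 0,"ay": 0,"az": -0.46,"fingers": 1},
    {"dx": 0,"dy": 0,"dz": 0,"ax": 0,"ay": 0,"az": -0.57,"fingers": 1},
    {"dx": 0,"dy": 0,"dz": 0,"ax": 0,"ay": 0,"az": -0.57,"fingers": 1}
  ]
}}

```text
time_s: 4.25
position: [0.6275, 0.2061, 0.2248]
tcp_rot: [-2.106, 2.331, 0.0]
wrist_force: [-0.2, 0.0, -0.5]
opening: 0.0139
grip_force: 30.0
```

Gripped at 30 N and following with low force. Turning the remaining 0.564 rad.

{"method": "servo_tool", "body": {
  "steps": [
    {"dx": 0,"dy": 0,"dz": 0,"ax": 0,"ay": 0,"az": -0.12,"fingers": 1},
    {"dx": 0,"dy": 0,"dz": 0,"ax": 0,"ay": 0,"az": -0.24,"fingers": 1},
    {"dx": 0,"dy": 0,"dz": 0,"ax": 0,"ay": 0,"az": -0.36,"fingers": 1},
    {"dx": 0,"dy": 0,"dz": 0,"ax": 0,"ay": 0,"az": -0.48,"fingers": 1},
    {"dx": 0,"dy": 0,"dz": 0,"ax": 0,"ay": 0,"az": -0.565,"fingers": 1},
    {"dx": 0,"dy": 0,"dz": 0,"ax": 0,"ay": 0,"az": -0.565,"fingers": 1},
    {"dx": 0,"dy": 0,"dz": 0,"ax": 0,"ay": 0,"az": -0.565,"fingers": 1},
    {"dx": 0,"dy": 0,"dz": 0,"ax": 0,"ay": 0,"az": -0.565,"fingers": 1}
  ]
}}

```text
time_s: 5.25
position: [0.6274, 0.2061, 0.2247]
tcp_rot: [1.373, -2.825, -0.0]
wrist_force: [-0.1, 0.5, -1.2]
opening: 0.0138
grip_force: 30.0
```

{"method": "servo_tool", "body": {
  "steps": [
    {"dx": 0,"dy": 0,"dz": 0,"ax": 0,"ay": 0,"az": 0,"fingers": 0.5},
    {"dx": 0,"dy": 0,"dz": 0,"ax": 0,"ay": 0,"az": 0,"fingers": 0},
    {"dx": 0,"dy": 0,"dz": 0,"ax": 0,"ay": 0,"az": 0,"fingers": 0},
    {"dx": 0,"dy": 0,"dz": 0,"ax": 0,"ay": 0,"az": 0,"fingers": 0},
    {"dx": 0,"dy": 0,"dz": 20,"ax": 0,"ay": 0,"az": 0,"fingers": 0},
    {"dx": 0,"dy": 0,"dz": 50,"ax": 0,"ay": 0,"az": 0,"fingers": 0},
    {"dx": 0,"dy": 0,"dz": 95,"ax": 0,"ay": 0,"az": 0,"fingers": 0},
    {"dx": 0,"dy": 0,"dz": 95,"ax": 0,"ay": 0,"az": 0,"fingers": 0}
  ]
}}

```text
time_s: 6.25
position: [0.6284, 0.2064, 0.3247]
tcp_rot: [-1.369, 2.817, -0.0]
wrist_force: [0.1, 0.2, -0.0]
opening: 0.0834
grip_force: 0.0
```

{"method": "servo_tool", "body": {
  "steps": [
    {"dx": 10,"dy": 20,"dz": 0,"ax": 0,"ay": 0,"az": 0.17,"fingers": 0},
    {"dx": 22.5,"dy": 44,"dz": 0,"ax": 0,"ay": 0,"az": 0.34,"fingers": 0},
    {"dx": 22.5,"dy": 44,"dz": 0,"ax": 0,"ay": 0,"az": 0.5,"fingers": 0},
    {"dx": 22.5,"dy": 44,"dz": 0,"ax": 0,"ay": 0,"az": 0.666,"fingers": 0},
    {"dx": 22.5,"dy": 44,"dz": 0,"ax": 0,"ay": 0,"az": 0.666,"fingers": 0},
    {"dx": 22.5,"dy": 44,"dz": 0,"ax": 0,"ay": 0,"az": 0.666,"fingers": 0},
    {"dx": 22.5,"dy": 44,"dz": 0,"ax": 0,"ay": 0,"az": 0.666,"fingers": 0},
    {"dx": 22.5,"dy": 44,"dz": 0,"ax": 0,"ay": 0,"az": 0.666,"fingers": 0}
  ]
}}

```text
time_s: 7.25
position: [0.65, 0.2499, 0.3198]
tcp_rot: [-2.219, 2.223, 0.0]
wrist_force: [1.0, 0.4, 0.5]
opening: 0.0872
grip_force: 0.0
```

```bash
python3 - <<'E'
from h import *
o=arm.get_obs();i=vision.read_camera("wrist")[:,:,::-1].copy();cv2.imwrite("pics/w3.png",i);K,T=cam("wrist",o)
print(o["time_s"],o["position"],o["tcp_rot"],o["opening"])
r,m=bar(i,K,T,(250,312,120,185));b=cv2.boxPoints(r);e=max([b[1]-b[0],b[2]-b[1]],key=np.linalg.norm)
print(r,np.degrees(np.arctan2(e[1],e[0]))%180,"want",(6.8-135)%180)
cv2.imwrite("pics/r3.png",rect(i,K,T,[.6273,.2053],.1186,.03))
E
```

```text
7.25 [0.64996487 0.24994321 0.31977441] [-2.21948420e+00  2.22335876e+00  2.65233019e-05] 0.08719452175947168
((628.60498046875, 204.76132202148438), (42.82762145996094, 16.10900115966797), 51.60729217529297) 51.607273 want 51.80000000000001
```

View pics/r3.png

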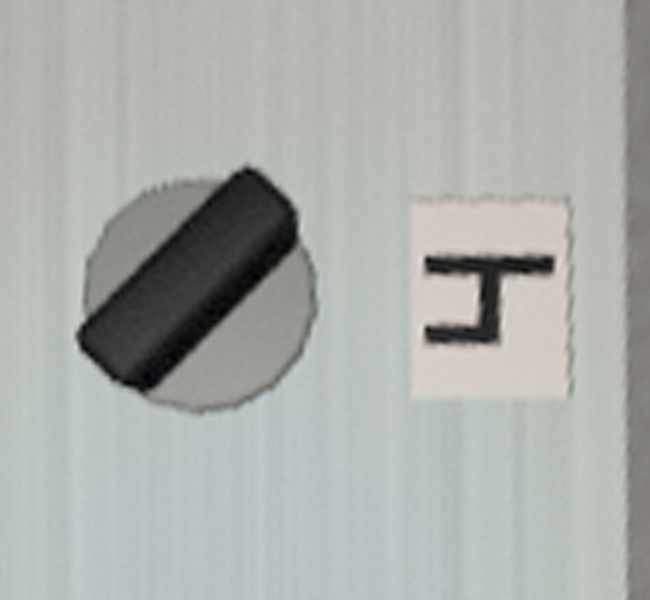

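The 4 stands upright in the middle of the window, spanning (425–555, 255–345). The bar is at 51.6° against a target of 51.8°, and the gripper is clear.

```bash
python3 -c "
from bench import order
print(order.job_done())"
```

```text
the job is handed in; nothing more can be done
None
```

The full tray's dial now shows 4 mid-window, the gripper has let go and is clear, the empty tray's dial was not touched, and the job was handed in at about 7.3 s.

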